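# Unhook a check weight past a sprung keeper and park it

### The arm

A 6-joint arm with a two-finger parallel gripper is mounted at the origin on a cart in front of the work surface, level with it; the furniture and walls round the work are solid. World frame = base frame: x ahead of the robot, y to its left, z up, the work surface at z = 0. Lengths are in mm, angles in rad, forces in N, time in s.
With the tool pointing down it reaches from about 350 to 975 mm from the base axis. Payload 7.1 kg.
Tool frame: the origin (TCP) lies on the front face of the gripper's body, between the roots of the fingers; the fingertips stand 80 mm ahead of it and the grasp point (between the pads) lies 61 mm ahead of it (env.tips_ahead is the distance from the TCP to the fingertips, in mm); z points along the fingers, y is the direction in which the jaws open and shut (so a half turn about z gives the same grasp; the last joint's range is limited). The gripper opens to 88 mm and grips with 3 to 60 N. Pads are 20 mm wide; open, the fingers measure 115 mm over their backs; the gripper's body (75 mm by 178 mm) begins 61 mm behind the grasp point.
Start: joints at [1.298, 0.423, 1.63, -0, 1.089, -0.019], TCP at [156.896, 604.97, 302.675] pointing down, gripper open.
Joint ranges: [-3, 3], [-0.9, 2.11], [0.09, 2.58], [-1.31, 4.45], [0.11, 2.69], [-2.54, 2.54]. Speed limits (rad/s): [2.39, 2.39, 3.01, 3.14, 3.14, 3.14].

### API

Orientations are given as a unit quaternion [x, y, z, w].
In Python, from station import env, set_gripper, viewer, workorder gives the robot as it stands. Calls block until the motion is done:
- env.reach(position, orientation): joint-space move of the TCP to a pose.
- env.move_l(position, rot=None, rate=150, f_stop=None): straight line of the TCP; rot=None keeps the orientation; rate is the mean speed in mm/s. With f_stop (N) it stops when the force on the tool has changed by that much, and returns True; else False.
- env.move_joints(angles): joint-space move.
- set_gripper(opening): finger opening in mm; the grip force is fixed at half the most; returns when the fingers have stopped.
- env.hold(seconds).
- env.ik(position, orientation): joint angles nearest the present ones, or None.
- env.read_state(): the state.
- viewer.camera(name): name is "scene" or "top" or "wrist"; returns the picture (384x512x3 uint8, blue, green, red); there is no depth.
- viewer.camera_params(name): a dict with "fx", "fy", "cx", "cy" (pixels), "pose" (4x4, takes a point from camera to world coordinates); the wrist camera has in their place "tool_from_camera" (4x4, takes a point from camera to tool coordinates, whose origin is the TCP and whose axes are the flange's). Camera axes: x right, y up, looking along -z (the intrinsics and any distortion apply to the point x, -y, -z); pixel columns grow to the right and rows downward; lengths in mm; the calibration is good to about 2 mm. A picture is of the moment at which its call begins: read the wrist's pose just before it. camera_params takes no time and is no camera call.
A pose or a line that the arm cannot do raises env.IKError and nothing moves.
- workorder.sign_off(): hands the job in, once; it reports no verdict.
The state is a dict: "time_s": time; "qpos": joint angles; "dq": joint speeds; "tau": joint torques, N m; "tool_pos": TCP position; "orientation": TCP orientation; "force": force on the tool from outside, world axes, zero at the start; "wrist_torque": the same for the moment, N m; "width": finger opening in mm.
Only numpy, scipy, OpenCV 4.12 (cv2) and the standard library are available. Lean on these libraries where they do the work, as an engineer would, in place of code of your own. Each camera call takes 0.05 s, during which the arm holds its last target.

### The job

Take the check weight off the safety hook: press the red sprung keeper back with the weight's own cross bar until it stops, lift the bar out over the hook's lip while it is pressed back, and draw the weight off over the nose. Then set it down upright inside the round black nest, let go without dropping it, and leave the things lying round about where they are. Go by feel and force nothing: never load the hook with more than 25 N.

Things in the scene. Friction and masses are not known exactly. Their poses are not given: they have to be found in the camera images.
- hook_stand: Grey stand fixed to the table, base 200 x 100 x 10 mm, carrying a steel hook. Origin on the table under the hook pocket's nominal middle; +x points from the hook's nose back to the post, z up. Clamp and post begin at x = 88 mm, top z = 140 mm. All hook parts are clamped up to 16 mm fore or aft (x) of nominal, unmeasured, and yield backward 0.13 mm per N (rubber buffer). Over 25 N in all damages it.
- hook_pocket (a point): NOMINAL middle of the hook's pocket, on top of its level bar, 115 mm above the table. Bar 14 mm wide (y), 12 mm high. It turns up in front (inner wall 21 mm ahead, nose 32 mm ahead) and curls back over the pocket as the lip, underside 11.5 mm above the bar, so the 8 mm cross bar has 3.5 mm of play in height; pressing down on the bar or up on the lip counts as load too. The pocket is 42 mm long; the weight's cross bar starts here, anywhere in it.
- hook_lip (a point): NOMINAL top of the rear end of the lip, 20.5 mm behind the pocket's middle and 19.5 mm above the bar's top (stand's axes). The lip stops the cross bar from being lifted until the bar is wholly behind it, in the mouth. With the keeper at its stop the mouth is 11 mm wide for the 8 mm cross bar, so find the stop by feel, not by these positions.
- hook_mouth (a point): NOMINAL front face of the red keeper, shut, right behind the lip (keeper 14 mm wide, top 21.5 mm above the bar). It slides back (+x) 10.5 mm to a firm stop, springs shut by itself: 6 N to start, 11 N at the stop, plus 1 to 2 N friction; beyond the stop force climbs steeply, 8 N per mm. 14 to 18 N of push holds it at the stop. Yellow housing behind: 22 mm wide, top 25 mm above the bar.
- weight_grip (a point): Centre of the check weight's blue handle, an upright flat bar 12 mm thick (x), 64 mm long (y), 24 mm high (z), free above; its broad faces look along the hook's x. One rigid piece of about 0.45 kg, 162 mm tall: round foot, two legs 8 x 8 mm centred 26 mm either side (y), cross bar between them, handle on top, 150 mm above the foot's underside. The hook passes through the frame.
- weight_bar (a point): Middle of the weight's round cross bar (8 mm diameter, along y), 56 mm below the handle's centre; it hangs by this on the hook. The weight can be raised 34 mm before its foot meets the hook from below; over 20 mm clears the lip. Then the weight leaves to the front, along the stand's -x, until the whole foot is past the nose.
- weight_foot (a point): Centre of the underside of the weight's round steel foot, 60 mm in diameter and 40 mm high (44 mm with its strap), 94 mm below the cross bar.
- nest_floor (a point): Centre of the inner floor of the round black nest, 8 mm above the table. Inside diameter 78 mm, rim 18 mm above the table, screwed to the table by four lugs reaching 63 mm from the centre.
- ref_block_2: Bystander: light grey box 40 x 40 x 18 mm, origin under its centre.
- marker_1: Bystander: marker pen, 129 mm long, 18 mm high, origin under its centre.
- torch: Bystander: black pocket torch, 105 mm long, 31 mm thick, origin under its centre.
- tape_measure: Bystander: yellow tape measure 34 x 85 x 63 mm, origin under its centre.

How it is judged:
By the outcome, as a careful person would: the job done as asked, in the order asked, and still so for the second after the job is handed in, with the robot touching nothing.
It also fails if it takes over 61 s, if anything falls off the work surface, if the arm or the gripper's body presses on something with over 40 N, if the wrist force passes 120 N, or if a joint passes its speed limit or range.

## Working session

There is one attempt and no reset: what is moved stays moved. The work goes in short steps, each a Python script; the robot and the scene stay as the last script left them, time stands still between calls to the robot, and variables do not carry over. Pictures are saved under pics/ and viewed, and the job is handed in when it is done.

```bash
ls; mkdir -p pics; python3 - <<'E'
from station import env,set_gripper,viewer,workorder
import cv2
s=env.read_state();print(s)
for n in("scene","top","wrist"):
    cv2.imwrite(f"pics/{n}0.png",viewer.camera(n));p=viewer.camera_params(n);print(n,p)
E
```

```text
pics
{'time_s': 0.0, 'qpos': array([ 1.29799479e+00,  4.23785239e-01,  1.63065173e+00,  2.21622338e-06,
        1.08859718e+00, -1.89788132e-02]), 'dq': array([ 0.00076222, -0.00035435,  0.00098785, -0.00043111, -0.00087472,
       -0.00182918]), 'tau': array([-8.86031285e-04, -5.44622183e+01, -2.73661065e+01,  6.41873502e-02,
        2.31444708e-02, -1.51572394e-04]), 'tool_pos': array([156.79120242, 604.58462825, 301.95136037]), 'orientation': array([ 1.26571429e-01,  9.91957234e-01, -7.12952513e-04, -1.05748965e-04]), 'force': array([-0.21731325, -0.0343785 , -0.26718663]), 'wrist_torque': array([0.02168095, 0.01006257, 0.01408702]), 'width': 87.37883077553386}
scene {'fx': 497.56000885183676, 'fy': 497.56000885183676, 'cx': 259.59833048494943, 'cy': 199.27064621385412, 'pose': array([[ 4.80554376e-01,  6.87288776e-01, -5.44703249e-01,
        -2.18423876e+02],
       [-8.76956951e-01,  3.73963477e-01, -3.01824160e-01,
        -4.48346690e+02],
       [-3.74123618e-03,  6.22724221e-01,  7.82432455e-01,
         1.28469296e+03],
       [ 0.00000000e+00,  0.00000000e+00,  0.00000000
[... 262 characters left out ...]
30168010e-03, -1.35111740e-02,
        -1.60202346e+01],
       [-1.19665278e-02,  1.81031371e-01,  9.83404518e-01,
         1.43344430e+03],
       [ 0.00000000e+00,  0.00000000e+00,  0.00000000e+00,
         1.00000000e+00]])}
wrist {'fx': 290.40577404571496, 'fy': 290.40577404571496, 'cx': 259.8393548681219, 'cy': 191.98257519479074, 'tool_from_camera': array([[ 1.16033438e-03,  9.63146483e-01,  2.68974916e-01,
         7.31937446e+01],
       [ 9.99999327e-01, -1.12358642e-03, -2.90567186e-04,
         5.02083360e-01],
       [ 2.23578012e-05,  2.68975072e-01, -9.63147138e-01,
        -8.18443134e+01],
       [ 0.00000000e+00,  0.00000000e+00,  0.00000000e+00,
         1.00000000e+00]])}
```

View pics/scene0.png

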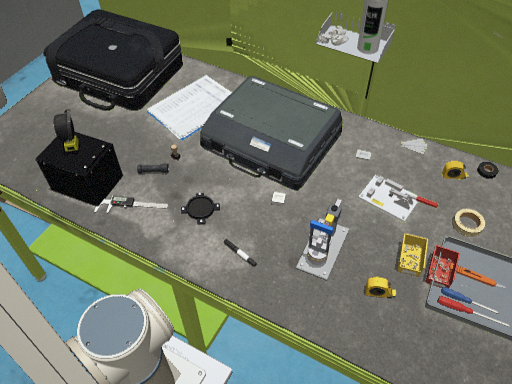

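View pics/top0.png

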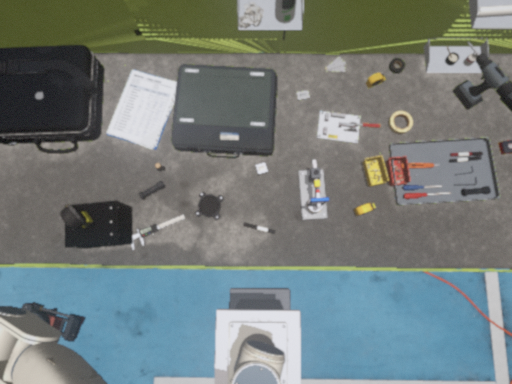

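View pics/wrist0.png

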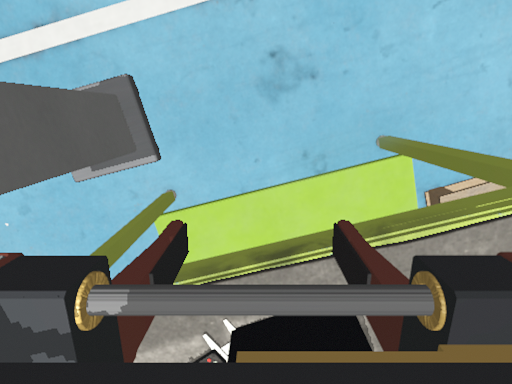

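```bash
cat > h.py <<'E'
import numpy as np,cv2
from station import env,set_gripper,viewer,workorder
def ray(p,pose,u,v):
    d=np.array([(u-p['cx'])/p['fx'],-(v-p['cy'])/p['fy'],-1.]);return pose[:3,3],pose[:3,:3]@d
def plane(p,pose,u,v,z):
    o,d=ray(p,pose,u,v);return o+d*(z-o[2])/d[2]
def tri(rs):
    A=np.zeros((3,3));b=np.zeros(3)
    for o,d in rs:
        d=d/np.linalg.norm(d);M=np.eye(3)-np.outer(d,d);A+=M;b+=M@o
    x=np.linalg.solve(A,b);return x,[np.linalg.norm(np.cross(x-o,d/np.linalg.norm(d))) for o,d in rs]
def proj(p,pose,X):
    c=np.linalg.inv(pose)@np.append(X,1);return p['cx']+p['fx']*c[0]/-c[2],p['cy']-p['fy']*c[1]/-c[2]
def toolpose(s):
    from scipy.spatial.transform import Rotation as R
    T=np.eye(4);T[:3,:3]=R.from_quat(s['orientation']).as_matrix();T[:3,3]=s['tool_pos'];return T
E
python3 - <<'E'
from h import *
s=cv2.imread('pics/scene0.png');t=cv2.imread('pics/top0.png')
a=cv2.resize(s[190:285,290:355],None,fx=6,fy=6,interpolation=cv2.INTER_NEAREST)
b=cv2.resize(t[150:225,290:340],None,fx=7.6,fy=7.6,interpolation=cv2.INTER_NEAREST)
cv2.imwrite('pics/c1.png',np.hstack([a,b[:570] if b.shape[0]>=570 else cv2.copyMakeBorder(b,0,570-b.shape[0],0,0,0)]))
P={n:viewer.camera_params(n) for n in('scene','top')}
for n,im in(('scene',s),('top',t)):
    h=cv2.cvtColor(im,cv2.COLOR_BGR2HSV)
    m=cv2.inRange(h,(100,150,80),(125,255,255))
    nn,l,st,c=cv2.connectedComponentsWithStats(m)
    for i in range(1,nn):
        if st[i,4]>5: print(n,'blue',c[i],st[i],plane(P[n],P[n]['pose'],*c[i],217) if n=='top' else '')
for n,(u,v) in dict(scene=(201,207),top=(210,205)).items(): print('nest',plane(P[n],P[n]['pose'],u,v,10))
E
```

```text
scene blue [187.35 135.55] [181 130  16  10  20] 
scene blue [321.15243902 226.80487805] [310 220  23  15 164] 
scene blue [455.33333333 297.11111111] [453 296   6   3   9] 
nest [550.30721082 194.57485049  10.        ]
nest [549.74578822 194.64651831  10.        ]
```

View pics/c1.png

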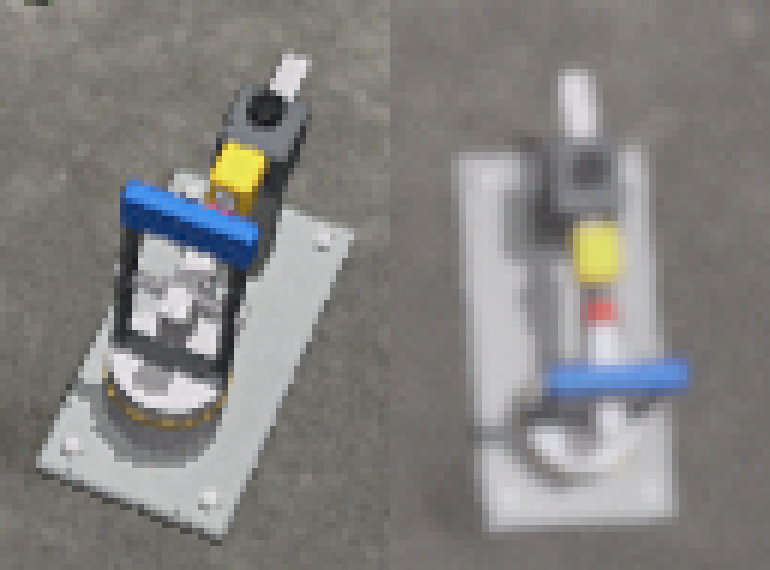

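```bash
python3 - <<'E'
from h import *
P={n:viewer.camera_params(n) for n in('scene','top')}
T=lambda u,v:(290+(u-390)/7.6-.4,150+v/7.6-.4)
S=lambda u,v:(290+u/6-.4,190+v/6-.4)
pl=lambda n,uv,z:plane(P[n],P[n]['pose'],*uv,z).round(1)
c=[pl('top',T(*q),10) for q in((460,155),(645,150),(675,520),(487,530))]
print(c,np.mean(c,0))
for a,b in((c[3],c[0]),(c[2],c[1])):print(np.degrees(np.arctan2(*(b-a)[[1,0]])),np.linalg.norm(b-a))
print([pl('scene',S(*q),10) for q in((38,468),(220,540),(352,235))])
print('handle ends top',[pl('top',T(*q),182) for q in((546,378),(692,374))])
print('handle ends scene top edge',[pl('scene',S(*q),187) for q in((126,182),(260,225))],[pl('scene',S(*q),163) for q in((124,224),(252,268))])
print('yellow top',pl('top',T(598,238),140),'scene',pl('scene',S(240,165),140))
E
```

```text
[array([ 695.3, -159.9,   10. ]), array([ 698.7, -258.1,   10. ]), array([ 501.6, -269.1,   10. ]), array([ 495.6, -171.7,   10. ])] [ 597.8 -214.7   10. ]
3.381597364742536 200.04831916314612
3.1943198918273845 197.4067121452561
[array([ 494.2, -174.6,   10. ]), array([ 500.3, -269.5,   10. ]), array([ 698.1, -256.6,   10. ])]
handle ends top [array([ 547.8, -180.9,  182. ]), array([ 550.1, -248. ,  182. ])]
handle ends scene top edge [array([ 549.1, -181.8,  187. ]), array([ 556.2, -244.8,  187. ])] [array([ 543.7, -185.3,  163. ]), array([ 549.3, -246.7,  163. ])]
yellow top [ 622.8 -212.5  140. ] scene [ 617.  -213.7  140. ]
```

```bash
cat >> h.py <<'E'
def quat(th):  # tool y at yaw th (deg), pointing down
    f=np.radians((th+90)/2);return [np.cos(f),np.sin(f),0,0]
E
python3 - <<'E'
from h import *
env.reach([549.5,-214.3,350],quat(3.4))
s=env.read_state();im=viewer.camera('wrist');im2=viewer.camera('scene')
print(s['time_s'],s['tool_pos'],s['orientation'],s['qpos'],s['force'])
cv2.imwrite('pics/w1.png',im);cv2.imwrite('pics/s1.png',im2)
np.save('w1.npy',toolpose(s))
E
```

```text
3.3333 [ 549.74789027 -213.64238401  349.95187751] [ 6.85433017e-01  7.28135685e-01  3.71900059e-05 -5.20061193e-05] [-3.90875836e-01  3.20998395e-01  1.66652781e+00  1.16528860e-04
  1.15413714e+00 -4.51322872e-01] [ 0.16031089 -1.03910442  0.47989241]
```

View pics/w1.png

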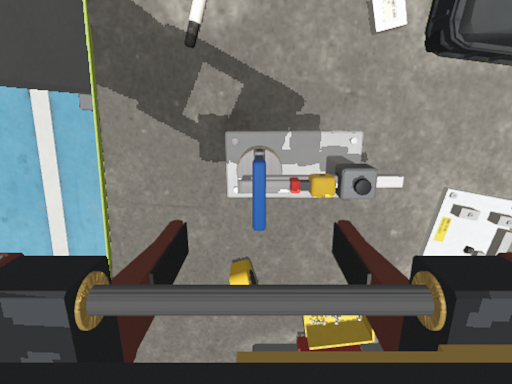

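```bash
python3 - <<'E'
from h import *
im=cv2.imread('pics/w1.png');p=viewer.camera_params('wrist');T=np.load('w1.npy')@p['tool_from_camera']
h=cv2.cvtColor(im,cv2.COLOR_BGR2HSV)
m=cv2.inRange(h,(105,150,60),(125,255,255));m[:, :200]=0;m[:120]=0
c=max(cv2.findContours(m,0,1)[0],key=cv2.contourArea);r=cv2.minAreaRect(c);print(r,cv2.boundingRect(c))
x,y,w,hh=cv2.boundingRect(c)
for v in(y,y+hh):print(plane(p,T,r[0][0],v,187))
pts=cv2.boxPoints(r);print([plane(p,T,*q,187).round(1) for q in pts])
# base corners
print([plane(p,T,*q,10).round(1) for q in((226,132),(362,131),(227,198),(337,197))])
red=cv2.inRange(h,(0,150,80),(8,255,255));red[:150]=0;red[220:]=0;ys,xs=np.where(red);print('red',xs.min(),xs.max(),ys.min(),ys.max(),[plane(p,T,u,ys.mean(),136.5).round(1) for u in (xs.min(),xs.max()+1)])
cv2.imwrite('pics/c2.png',cv2.resize(im[120:240,210:410],None,fx=4,fy=4,interpolation=cv2.INTER_NEAREST))
E
```

```text
((259.0, 194.0), (70.0, 12.0), 90.0) (253, 159, 13, 71)
[ 547.50541955 -179.08337781  187.        ]
[ 551.4492928  -243.89048622  187.        ]
[array([ 542.4, -179.4,  187. ]), array([ 552.6, -178.8,  187. ]), array([ 556.8, -242.6,  187. ]), array([ 546. , -243.3,  187. ])]
[array([ 499.3, -171.8,   10. ]), array([ 692.6, -158.5,   10. ]), array([ 503.8, -270. ,   10. ]), array([ 670.1, -258.1,   10. ])]
red 290 299 178 192 [array([ 581.9, -212.7,  136.5]), array([ 592.4, -212.1,  136.5])]
```

View pics/c2.png

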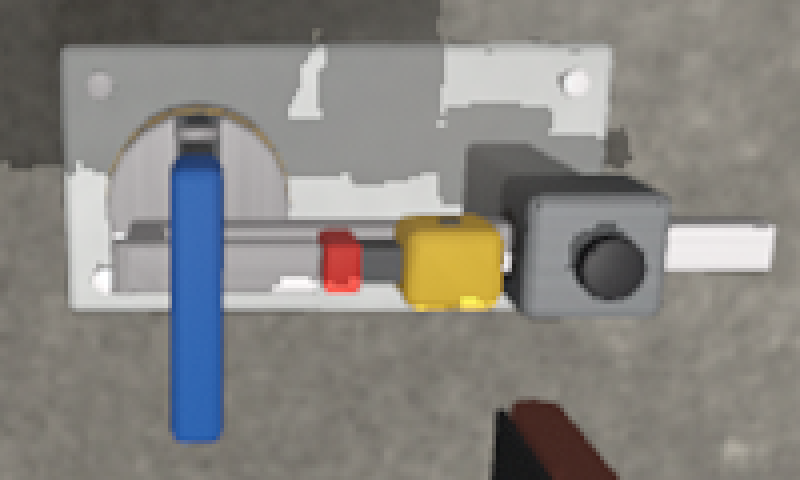

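```bash
python3 - <<'E'
from h import *
q=quat(3.5)
def rd(t):
    s=env.read_state();print(t,round(s['time_s'],2),s['tool_pos'].round(2),s['force'].round(2),s['wrist_torque'].round(3),round(s['width'],2))
env.move_l([549.5,-212,260],q,rate=120)
env.move_l([549.5,-212,233],rate=40,f_stop=6)
rd('down')
set_gripper(20);rd('20')
set_gripper(0);rd('closed')
env.hold(.2);rd('')
z=env.read_state()['tool_pos'][2];p=[549.5,-212,233]
for d in(.6,1.2,1.8):
    env.move_l([549.5,-212,233+d],rate=10);env.hold(.1);rd(d)
cv2.imwrite('pics/w2.png',viewer.camera('wrist'));cv2.imwrite('pics/s2.png',cv2.resize(viewer.camera('scene')[190:285,290:355],None,fx=6,fy=6))
E
```

```text
down 5.16 [ 549.6  -212.05  233.04] [-1.01  0.44 -0.83] [-0.118  0.094  0.008] 87.75
20 6.28 [ 549.5  -212.02  233.  ] [-0.01  0.55 -0.42] [-0.079  0.005 -0.003] 19.54
closed 6.58 [ 549.23 -212.01  232.98] [-1.07 -1.14  0.96] [-0.143  0.456  0.058] 11.65
 6.78 [ 549.29 -211.98  232.95] [-1.8   0.4   1.22] [-0.137  0.531  0.005] 11.8
0.6 7.13 [ 549.46 -211.88  233.24] [ 0.18 -0.53 -4.33] [-0.101  0.111  0.019] 11.28
1.2 7.48 [ 549.5  -211.99  234.18] [ 0.66  0.8  -4.  ] [-0.04   0.047 -0.04 ] 11.89
1.8 7.83 [ 549.5  -211.99  234.83] [-0.36 -0.4  -4.87] [-0.099  0.067  0.028] 11.69
```

View pics/w2.png

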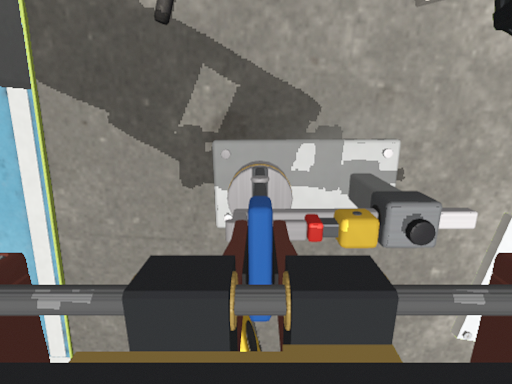

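View pics/s2.png

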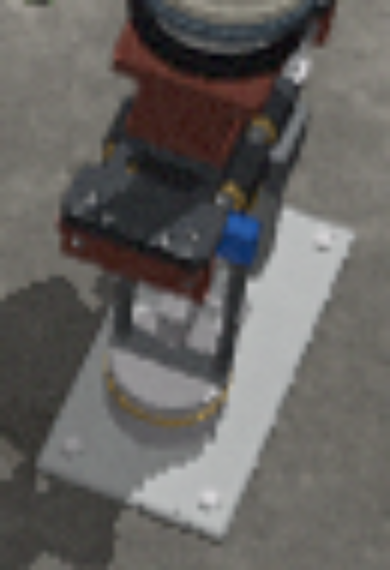

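```bash
python3 - <<'E'
from h import *
th=np.radians(3.5);u=np.array([np.cos(th),np.sin(th),0]);v=np.array([-u[1],u[0],0])
p0=np.array([549.5,-212,234.8])
def rd(t):
    s=env.read_state();F=s['force'];d=s['tool_pos']-p0
    print(t,round(s['time_s'],2),'du %.2f dv %.2f dz %.2f'%(d@u,d@v,d[2]),'Fu %.2f Fv %.2f Fz %.2f'%(F@u,F@v,F[2]),s['wrist_torque'].round(2),round(s['width'],2));return F@u,F[2],d@u
print(env.move_l(p0+20*u,rate=40,f_stop=4));rd(20)
print(env.move_l(p0+34*u,rate=10,f_stop=4))
fu,fz,d=rd('contact')
d0=d
for k in range(2):
    env.move_l(p0+u*(d0+1+k),rate=15);env.hold(.05);rd(k)
E
```

```text
False
20 8.58 du 19.97 dv 0.15 dz -0.19 Fu -0.85 Fv 0.14 Fz -4.01 [-0.06  0.09  0.01] 11.93
True
contact 9.57 du 28.94 dv 0.48 dz -1.39 Fu -0.46 Fv 0.12 Fz -5.09 [-0.07  0.11  0.01] 11.95
0 9.93 du 29.66 dv 0.08 dz -0.29 Fu -1.37 Fv -0.32 Fz -4.19 [-0.03  0.38  0.  ] 11.92
1 10.22 du 30.33 dv 0.11 dz -0.34 Fu -3.85 Fv -0.81 Fz -3.38 [-0.19  1.06 -0.04] 11.88
```

```bash
cat >> h.py <<'E'
th=np.radians(3.5);u=np.array([np.cos(th),np.sin(th),0]);v=np.array([-u[1],u[0],0])
p0=np.array([549.5,-212,234.8])
def rd(t,n=3):
    Fs=[]
    for i in range(n):
        s=env.read_state();Fs.append(s['force'])
        if i<n-1: env.hold(.02)
    F=np.mean(Fs,0);d=s['tool_pos']-p0
    print(t,round(s['time_s'],2),'du %.2f dv %.2f dz %.2f'%(d@u,d@v,d[2]),'Fu %.2f Fv %.2f Fz %.2f'%(F@u,F@v,F[2]),s['wrist_torque'].round(2),round(s['width'],2));return F@u,F[2],d@u
E
python3 - <<'E'
from h import *
for c in np.arange(31,38,1):
    env.move_l(p0+u*c,rate=15);fu,fz,d=rd(c)
    if fu<-13 or fz<-8 or fz>0: print('brk');break
cv2.imwrite('pics/w3.png',viewer.camera('wrist'))
E
```

```text
31 10.51 du 30.44 dv 0.10 dz -0.34 Fu -5.28 Fv -0.05 Fz -4.14 [-0.21  1.12  0.  ] 11.9
32 10.79 du 31.24 dv 0.11 dz -0.34 Fu -6.37 Fv -0.00 Fz -2.89 [-0.17  1.4   0.01] 12.03
33 11.07 du 32.12 dv 0.14 dz -0.36 Fu -6.48 Fv -0.81 Fz -2.68 [-0.16  1.47 -0.01] 11.96
34 11.36 du 33.03 dv 0.10 dz -0.38 Fu -7.16 Fv -0.05 Fz -2.16 [-0.21  1.55 -0.06] 11.79
35 11.64 du 33.93 dv 0.13 dz -0.40 Fu -6.74 Fv -0.49 Fz -2.56 [-0.21  1.62 -0.08] 11.83
36 11.93 du 34.83 dv 0.14 dz -0.41 Fu -7.27 Fv -0.62 Fz -2.03 [-0.25  1.67  0.03] 12.34
37 12.21 du 35.71 dv 0.15 dz -0.44 Fu -8.42 Fv -0.16 Fz -1.94 [-0.24  1.75  0.01] 11.76
```

View pics/w3.png

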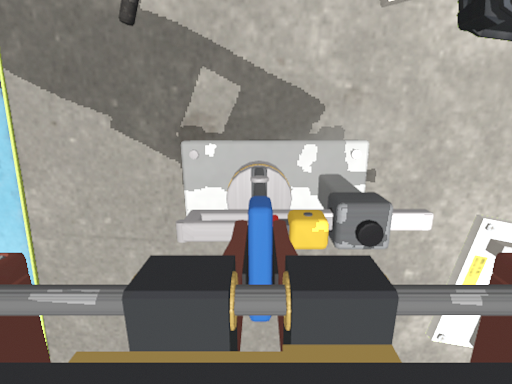

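```bash
python3 - <<'E'
from h import *
zz=np.array([0,0,.4])
env.move_l(p0+u*37+zz,rate=5);rd('z+.4')
for c in np.arange(38,42,1):
    env.move_l(p0+u*c+zz,rate=15);fu,fz,d=rd(c)
    if fu<-12.5 or fz<-9 or fz>0: print('brk');break
E
```

```text
z+.4 12.54 du 35.52 dv 0.17 dz -0.34 Fu -7.92 Fv -1.50 Fz -4.27 [-0.27  1.75 -0.03] 12.39
38 12.82 du 36.45 dv 0.18 dz -0.36 Fu -8.29 Fv -0.87 Fz -3.36 [-0.37  1.88 -0.  ] 11.98
39 13.11 du 37.33 dv 0.16 dz -0.39 Fu -9.05 Fv -1.01 Fz -3.28 [-0.27  1.92 -0.09] 11.89
40 13.39 du 38.24 dv 0.17 dz -0.39 Fu -9.32 Fv -0.74 Fz -3.23 [-0.31  1.98 -0.04] 11.67
41 13.68 du 39.17 dv 0.20 dz -0.38 Fu -9.73 Fv -0.86 Fz -3.31 [-0.32  2.2  -0.04] 11.56
```

```bash
python3 - <<'E'
from h import *
zz=np.array([0,0,.4])
for c in np.arange(42,49,.6):
    env.move_l(p0+u*c+zz,rate=15);fu,fz,d=rd(round(c,1))
    if fu<-14.2 or fz<-9 or fz>0: print('brk');break
cv2.imwrite('pics/w4.png',viewer.camera('wrist'));cv2.imwrite('pics/s4.png',cv2.resize(viewer.camera('scene')[180:285,290:370],None,fx=5,fy=5))
E
```

```text
42.0 13.96 du 40.03 dv 0.20 dz -0.44 Fu -9.72 Fv -0.91 Fz -1.96 [-0.35  2.13 -0.06] 12.32
42.6 14.24 du 40.60 dv 0.19 dz -0.42 Fu -10.24 Fv -0.58 Fz -2.20 [-0.39  2.2  -0.01] 11.9
43.2 14.53 du 41.11 dv 0.17 dz -0.41 Fu -10.62 Fv -1.03 Fz -1.97 [-0.33  2.23 -0.06] 11.76
43.8 14.81 du 41.66 dv 0.19 dz -0.43 Fu -10.56 Fv -0.73 Fz -1.55 [-0.39  2.32 -0.06] 12.24
44.4 15.09 du 42.21 dv 0.19 dz -0.41 Fu -10.52 Fv -1.32 Fz -1.77 [-0.36  2.33 -0.02] 11.71
45.0 15.38 du 42.77 dv 0.23 dz -0.43 Fu -11.19 Fv -0.43 Fz -1.81 [-0.31  2.38 -0.05] 11.8
45.6 15.66 du 43.14 dv 0.20 dz -0.46 Fu -11.61 Fv -1.30 Fz -1.04 [-0.39  2.55 -0.04] 11.51
46.2 15.94 du 43.48 dv 0.22 dz -0.53 Fu -12.34 Fv -0.63 Fz -0.62 [-0.42  2.75 -0.05] 12.03
46.8 16.23 du 43.99 dv 0.26 dz -0.58 Fu -13.49 Fv -0.92 Fz -0.44 [-0.37  2.84 -0.01] 12.08
47.4 16.51 du 44.39 dv 0.31 dz -0.71 Fu -13.37 Fv -0.60 Fz -0.70 [-0.38  2.86 -0.09] 12.6
48.0 16.79 du 44.83 dv 0.36 dz -0.80 Fu -14.04 Fv -0.28 Fz -0.81 [-0.34  3.02 -0.07] 12.3
48.6 17.07 du 45.43 dv 0.37 dz -0.74 Fu -14.03 Fv -0.77 Fz -0.21 [-0.33  3.05 -0.05] 12.3
```

View pics/w4.png

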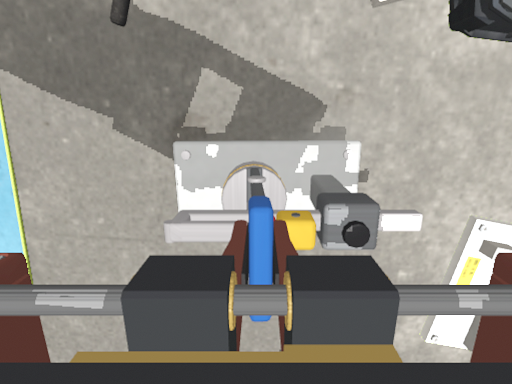

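View pics/s4.png

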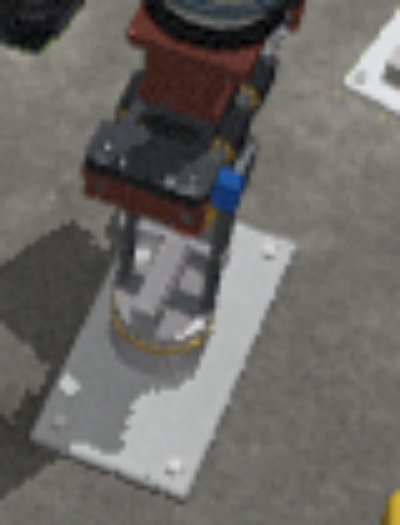

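```bash
python3 - <<'E'
from h import *
c=48.6
for z in(1.2,2,3,4,5,6,7,8):
    env.move_l(p0+u*c+np.array([0,0,z]),rate=15);fu,fz,d=rd(z,2)
    if fu<-17 : c-=.6
    if fz<-12: print('brk');break
cv2.imwrite('pics/w5.png',viewer.camera('wrist'))
E
```

```text
1.2 17.44 du 45.21 dv 0.46 dz -0.46 Fu -13.16 Fv 0.12 Fz -3.65 [-0.44  2.95 -0.06] 12.39
2 17.71 du 45.14 dv 0.56 dz 0.07 Fu -13.37 Fv -0.41 Fz -4.64 [-0.33  2.85 -0.02] 12.57
3 17.98 du 45.07 dv 0.71 dz 0.92 Fu -13.32 Fv -0.36 Fz -4.93 [-0.24  2.79 -0.03] 12.75
4 18.24 du 45.07 dv 0.80 dz 1.90 Fu -12.44 Fv 0.04 Fz -5.17 [-0.18  2.77 -0.09] 12.37
5 18.51 du 45.06 dv 0.80 dz 2.85 Fu -13.15 Fv 0.32 Fz -5.99 [-0.14  2.77 -0.04] 12.47
6 18.77 du 45.04 dv 0.82 dz 3.82 Fu -13.44 Fv 0.40 Fz -5.98 [-0.14  2.8  -0.07] 12.09
7 19.04 du 45.05 dv 0.83 dz 4.80 Fu -12.91 Fv 0.10 Fz -5.96 [-0.11  2.75 -0.11] 12.25
8 19.31 du 45.07 dv 0.85 dz 5.82 Fu -12.94 Fv 1.18 Fz -6.02 [-0.12  2.77 -0.12] 12.39
```

View pics/w5.png

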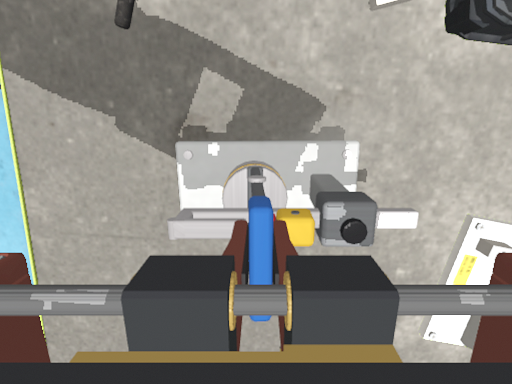

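```bash
python3 - <<'E'
from h import *
c=48.6
for z in(11,14,16,18):
    env.move_l(p0+u*c+np.array([0,0,z]),rate=20);fu,fz,d=rd(z,2)
    if fz<-12: print('brk');break
for z in (19,20,21):
    env.move_l(p0+u*c+np.array([0,0,z]),rate=15);fu,fz,d=rd(z,2)
    if fz<-12 or fu>-10: print('brk');break
E
```

```text
11 19.68 du 45.15 dv 0.85 dz 9.00 Fu -13.10 Fv 0.46 Fz -5.39 [-0.1   2.83 -0.07] 12.47
14 19.99 du 45.20 dv 0.84 dz 12.05 Fu -13.51 Fv 0.01 Fz -4.83 [-0.08  2.8  -0.05] 12.13
16 20.26 du 45.16 dv 0.83 dz 14.03 Fu -12.93 Fv 0.95 Fz -4.56 [-0.01  2.84 -0.04] 12.12
18 20.52 du 47.14 dv 0.24 dz 18.11 Fu -10.43 Fv 0.98 Fz 7.06 [ 0.02  2.39 -0.06] 12.46
19 20.79 du 49.63 dv -0.18 dz 19.55 Fu -0.26 Fv -0.34 Fz -4.16 [-0.06  0.05  0.04] 11.53
brk
```

```bash
python3 - <<'E'
from h import *
env.move_l(p0+u*48+np.array([0,0,24.3]),rate=25);rd('up')
cv2.imwrite('pics/w6.png',viewer.camera('wrist'));cv2.imwrite('pics/s6.png',cv2.resize(viewer.camera('scene')[180:285,290:370],None,fx=5,fy=5))
E
```

```text
up 21.19 du 48.17 dv 0.00 dz 24.44 Fu -0.17 Fv -0.35 Fz -3.98 [-0.03  0.03  0.05] 11.97
```

View pics/w6.png

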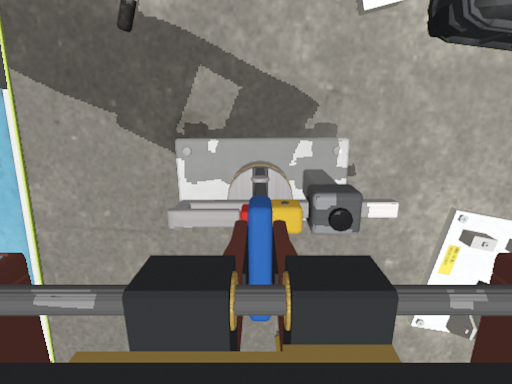

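View pics/s6.png

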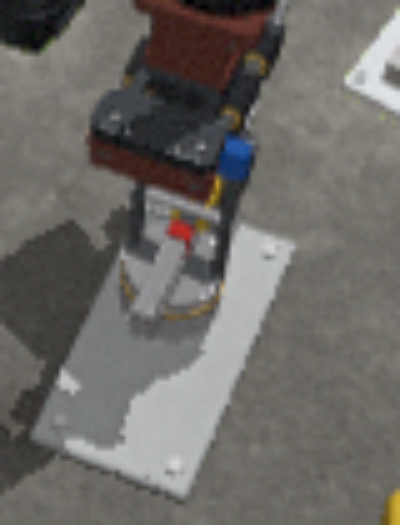

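```bash
python3 - <<'E'
from h import *
Z=np.array([0,0,24.3])
print(env.move_l(p0+u*-20+Z,rate=80,f_stop=7));rd('mid',1)
print(env.move_l(p0+u*-80+Z,rate=80,f_stop=7));rd('off')
cv2.imwrite('pics/s7.png',cv2.resize(viewer.camera('scene')[180:285,290:370],None,fx=5,fy=5))
P={n:viewer.camera_params(n) for n in('scene','top')}
for n,(x,y) in dict(scene=(201,207),top=(210,205)).items():
    im=cv2.imread(f'pics/{n}0.png');g=cv2.cvtColor(im,cv2.COLOR_BGR2GRAY);w=26
    m=np.zeros_like(g);m[y-w:y+w,x-w:x+w]=(g[y-w:y+w,x-w:x+w]<45)*255
    m=cv2.morphologyEx(m,cv2.MORPH_OPEN,np.ones((5,5),np.uint8)) if n=='scene' else m
    c=max(cv2.findContours(m,0,1)[0],key=cv2.contourArea);e=cv2.minEnclosingCircle(c);M=cv2.moments(c)
    print(n,e,cv2.boundingRect(c),plane(P[n],P[n]['pose'],M['m10']/M['m00'],M['m01']/M['m00'],12).round(1))
E
```

```text
False
mid 22.29 du -19.49 dv -0.14 dz 24.50 Fu -0.36 Fv 0.05 Fz -2.92 [-0.06  0.04  0.01] 11.99
False
off 23.23 du -79.50 dv -0.20 dz 24.53 Fu 0.22 Fv -0.06 Fz -3.58 [-0.11  0.1  -0.02] 11.83Traceback (most recent call last):
  File "<stdin>", line 11, in <module>
ValueError: max() iterable argument is empty
```

View pics/s7.png

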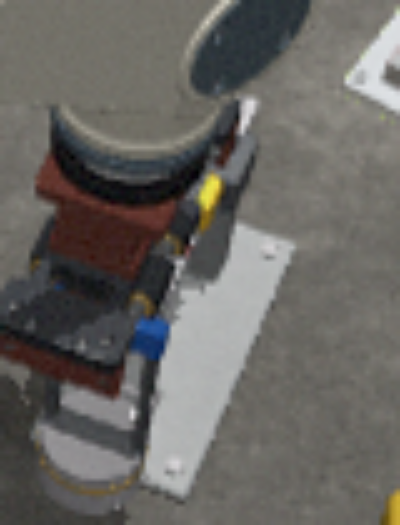

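```bash
python3 - <<'E'
from h import *
q=env.read_state()['tool_pos']
env.move_l([q[0],q[1],320],rate=120)
env.move_l([550,194.6,320],rate=150)
s=env.read_state();im=viewer.camera('wrist');print(s['time_s'],s['tool_pos'],s['force'])
np.save('w8.npy',toolpose(s));cv2.imwrite('pics/w8.png',im)
cv2.imwrite('pics/s8.png',cv2.resize(viewer.camera('scene')[130:250,130:270],None,fx=5,fy=5))
E
```

```text
26.875 [549.97694112 194.21599665 320.02618604] [-0.71617437  0.00633109 -4.8420881 ]
```

View pics/w8.png

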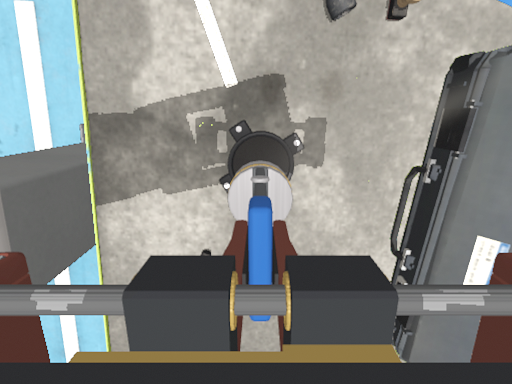

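View pics/s8.png

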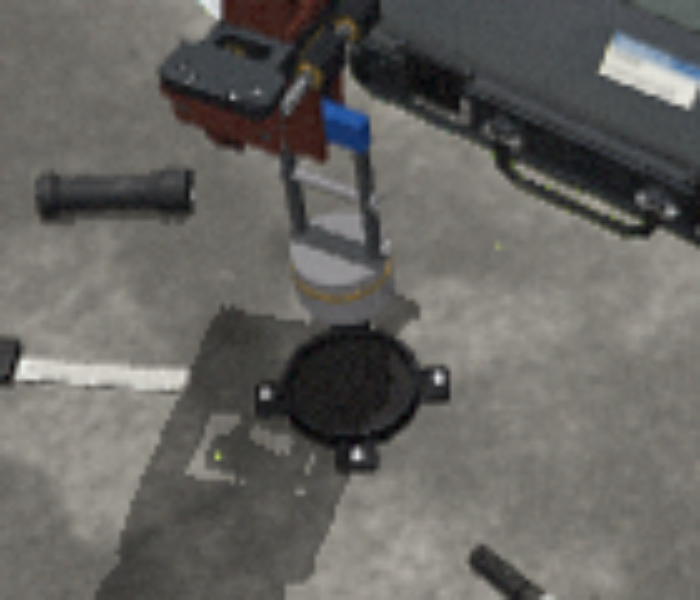

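```bash
python3 - <<'E'
from h import *
p=viewer.camera_params('wrist');T=np.load('w8.npy')@p['tool_from_camera']
print('lugs',[plane(p,T,*q,8).round(1) for q in((239,129),(297,143),(226.5,186),(261.7,164.5))])
print('foot sides z152',[plane(p,T,*q,152).round(1) for q in((228,197),(292.5,197),(260,164))])
ps=viewer.camera_params('scene');S=lambda a,b:(130+a/5-.4,130+b/5-.4)
print('scene lugs',[plane(ps,ps['pose'],*S(*q),8).round(1) for q in((266,396),(437,382),(357,457))], plane(ps,ps['pose'],*S(351.5,389),8).round(1))
print('handle y ends z 246..274', plane(p,T,260,197,274))
cv2.imwrite('pics/c8.png',cv2.resize(cv2.imread('pics/w8.png')[110:250,200:320],None,fx=4,fy=4,interpolation=cv2.INTER_NEAREST))
E
```

```text
lugs [array([517.9, 243.5,   8. ]), array([596.5, 230. ,   8. ]), array([503.8, 164.3,   8. ]), array([551. , 197.8,   8. ])]
foot sides z152 [array([521.1, 192.1, 152. ]), array([578.9, 195.8, 152. ]), array([547.9, 223.8, 152. ])]
scene lugs [array([517.2, 243.3,   8. ]), array([579.8, 152.2,   8. ]), array([504.3, 165. ,   8. ])] [548.4 197.8   8. ]
handle y ends z 246..274 [548.26208031 230.12877019 274.        ]
```

View pics/c8.png

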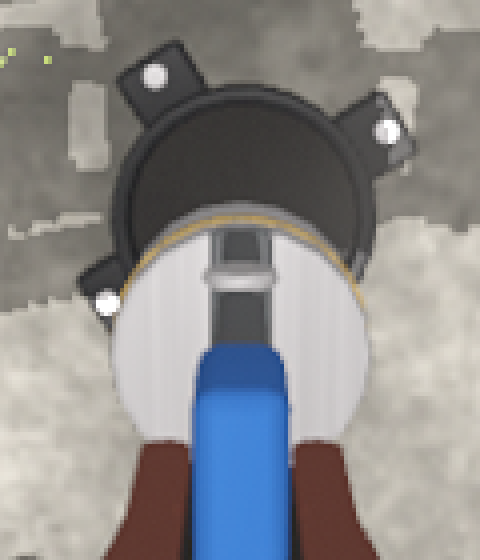

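```bash
python3 - <<'E'
from h import *
env.move_l([549.7,197.3,300],rate=80)
env.move_l([549.7,197.3,240],rate=60)
s=env.read_state();print(s['time_s'],s['tool_pos'],s['force'])
cv2.imwrite('pics/w9.png',viewer.camera('wrist'))
cv2.imwrite('pics/s9.png',cv2.resize(viewer.camera('scene')[130:250,130:270],None,fx=5,fy=5))
E
```

```text
28.525 [549.97757579 197.39407347 240.41178398] [-0.58035314  0.35444855 -4.20426501]
```

View pics/w9.png

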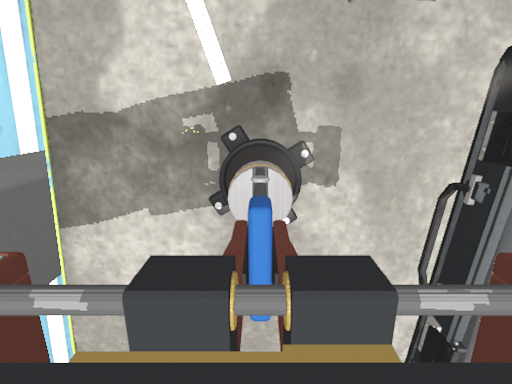

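View pics/s9.png

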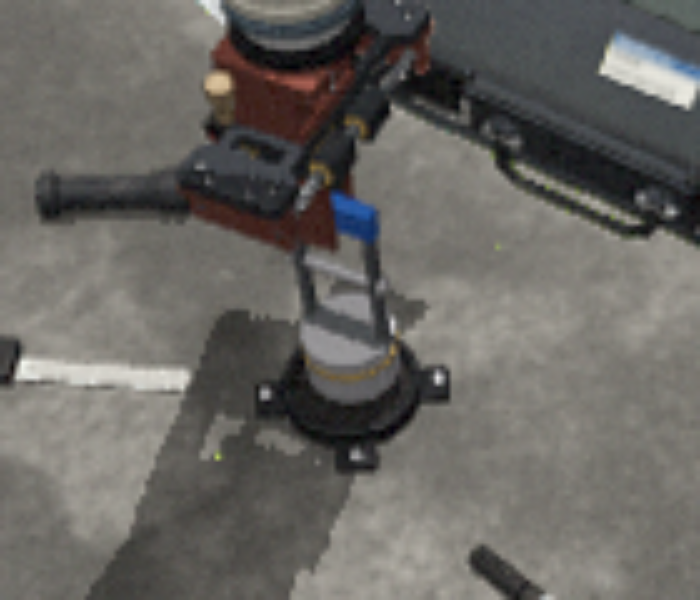

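```bash
python3 - <<'E'
from h import *
p=viewer.camera_params('wrist');s=env.read_state();T=toolpose(s)@p['tool_from_camera']
L=[plane(p,T,*q,8)[:2] for q in((235,136),(305,153),(219,203),(287,220))];print((L[0]+L[3])/2,(L[1]+L[2])/2)
def r(t):
    s=env.read_state();print(t,round(s['time_s'],2),s['tool_pos'].round(2),s['force'].round(2),s['wrist_torque'].round(2),round(s['width'],2));return s
env.move_l([549.7,197.3,221],rate=30);r('221')
print(env.move_l([549.7,197.3,211],rate=8,f_stop=4));env.hold(.2);r('touch')
E
```

```text
[551.82651805 198.3016977 ] [550.56916283 199.40021389]
221 29.41 [549.79 197.33 221.  ] [ 0.35  0.15 -2.89] [-0.03 -0.02 -0.02] 12.04
True
touch 30.27 [549.68 197.21 216.95] [-0.84 -1.2   6.76] [-0.06  0.11 -0.01] 12.18
```

```bash
python3 - <<'E'
from h import *
def r(t):
    s=env.read_state();print(t,round(s['time_s'],2),s['tool_pos'].round(2),s['force'].round(2),s['wrist_torque'].round(2),round(s['width'],2));return s
z=env.read_state()['tool_pos'][2]
env.move_l([549.7,197.2,z+.1],rate=4);env.hold(.1);r('relieved')
set_gripper(30);r('open');env.hold(.2)
cv2.imwrite('pics/w10.png',viewer.camera('wrist'))
cv2.imwrite('pics/s10.png',cv2.resize(viewer.camera('scene')[130:250,130:270],None,fx=5,fy=5))
E
```

```text
relieved 30.94 [549.84 197.27 217.01] [ 0.99  0.59 -0.51] [ 0.15 -0.38 -0.04] 11.54
open 31.45 [549.65 197.19 217.04] [-0.12 -0.24 -0.64] [-0.06  0.04  0.03] 29.89
```

View pics/w10.png

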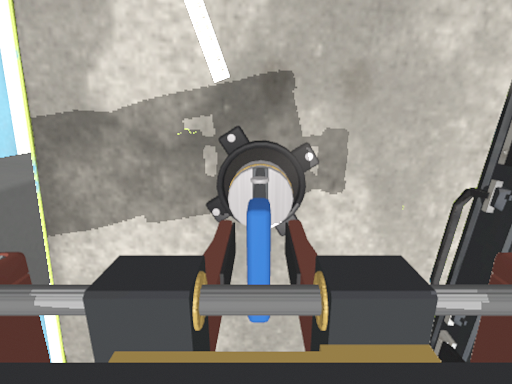

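View pics/s10.png

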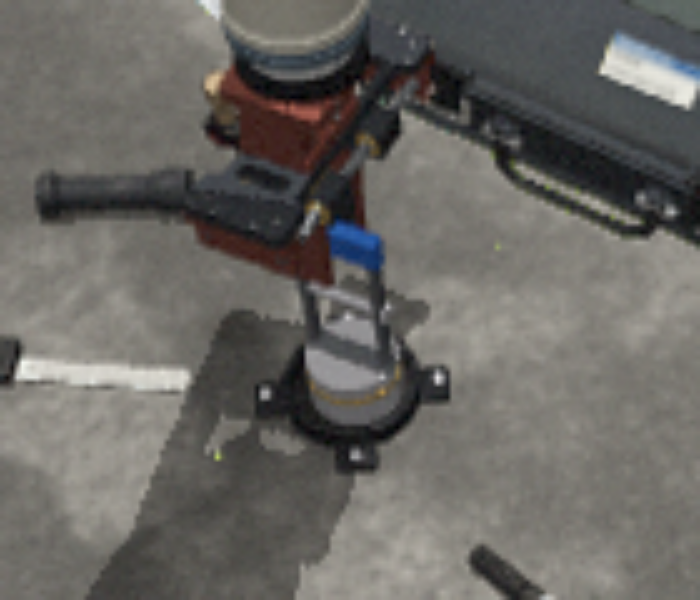

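Standing and released, inside the nest. Retreat straight up and check.

```bash
python3 - <<'E'
from h import *
env.move_l([549.7,197.2,232],rate=30,f_stop=6)
env.move_l([549.7,197.2,350],rate=100)
env.move_l([500,60,360],rate=150);env.hold(.3)
s=env.read_state();print(s['time_s'],s['force'])
cv2.imwrite('pics/s11.png',viewer.camera('scene'))
im=viewer.camera('top');cv2.imwrite('pics/t11.png',im)
a=cv2.imread('pics/s11.png');cv2.imwrite('pics/c11.png',cv2.resize(a[150:240,150:260],None,fx=6,fy=6))
E
```

```text
35.1583 [-0.09683045 -0.75708535  0.63080776]
```

View pics/s11.png

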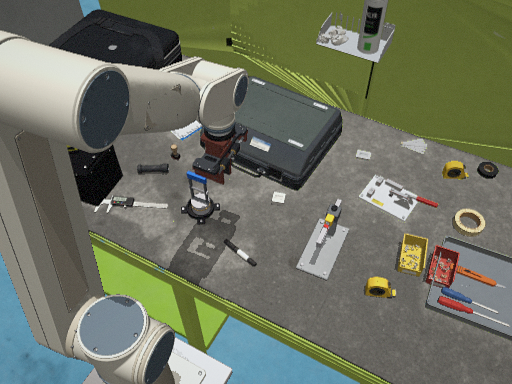

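View pics/c11.png

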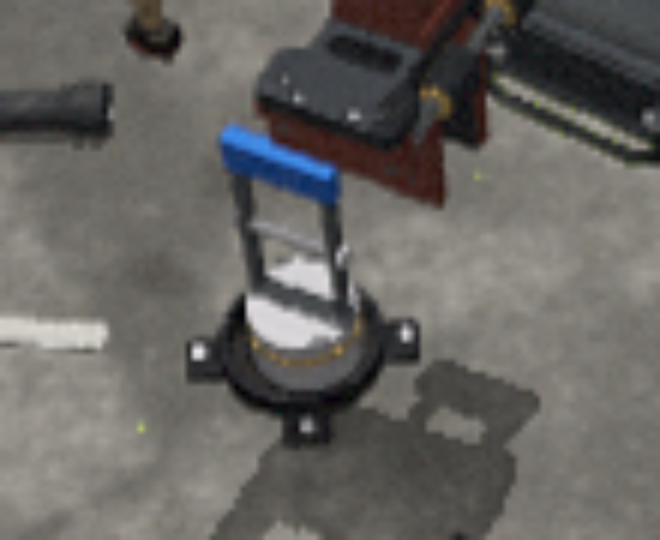

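The weight stands upright in the nest, around (199,205) px. The bystanders are where they were: torch (153,169), marker (240,250), block (278,197), tape measure (378,288). The gripper is clear.

```bash
python3 -c "
from station import workorder,env
print(workorder.sign_off());print(env.read_state()['time_s'])"
```

```text
the job is handed in; nothing more can be done
None
the job is handed in; nothing more can be done
```

The check weight is off the hook and standing upright in the nest. I handed the job in at about 35 s, with the gripper well clear.

- **Pressing the keeper:** I gripped the handle and floated the cross bar about 1.5 mm off the hook. I then pushed the keeper back until the force climbed steeply, at about 11 N, and went on to about 14 N.
- **Lifting out:** I lifted with about 13 N held on the keeper. As the bar left the keeper's top edge, the vertical force jumped to about 11 N and the horizontal was about 10 N. Combined, that is about 15.5 N, the highest load I sampled against the 25 N limit.
- **Grip:** near full push the weight tilted a little in the grip, then squared up once it was free.
- **Drawing off and placing:** the weight came off over the nose with no contact felt. I set it down by touch, with a peak of about 11 N on the nest floor, and eased off before opening the fingers.

**Last checks:** the final scene picture shows the weight upright inside the nest, the keeper shut, and the torch, marker, block and tape measure where they started.

**Disagreements:**
- My first dark-blob estimate of the nest centre was about 3 mm off in y. I corrected it from the lug positions before lowering.
- A last lug check just before touchdown put the centre another 1–2 mm off. I left that alone, as there was 9 mm of room all round.

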